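Lock a specimen pot in a cam clamp

ROBOT

A 7-joint arm with a two-finger parallel gripper is mounted at the origin on a cart in front of the work surface, level with it; the furniture and walls round the work are solid. World frame = base frame: x ahead of the robot, y to its left, z up, the work surface at z = 0. Lengths are in m, angles in rad, forces in N, time in s.
With the tool pointing down it reaches from about 0.425 to 0.825 m from the base axis. Payload 3.6 kg.
Tool frame: the origin (TCP) lies midway between the tips of the shut fingers; the grasp point (between the pads) lies 19 mm behind it; z points along the fingers, y is the line along which they close (so a half turn about z gives the same grasp; the last joint's range is limited). The gripper opens to 93 mm and grips with 3 to 60 N. Pads are 15 mm wide; open, the fingers measure 128 mm over their backs; the gripper's body (75 mm by 188 mm) begins 65 mm behind the grasp point.
Start: joints at [-1.141, 0.615, -0.013, 1.423, 0.008, 1.103, -0.04], TCP at [0.286, 0.584, 0.219] pointing down, gripper open.
Joint ranges: [-3.12, 3.12], [-0.3, 2.06], [-1.34, 1.32], [0.26, 2.42], [-1.36, 4.5], [0.01, 1.98], [-2.84, 2.84]. Speed limits (rad/s): [2.79, 2.79, 3.14, 3.14, 3.14, 3.14, 3.14].

INTERFACE

Orientations are given as a unit quaternion [x, y, z, w].
In Python, from rig import sense, capture, camera_params, job, cut_out, mark_of gives the robot as it stands.
- The arm moves only by the tool send_rows, never from a script. Its argument "increments" is one flat list of numbers, 6 for each row, row after row: the shift along the tool's x, y, z in m, then the turn, a rotation vector about the tool's x, y, z in units of 8 degrees (1.0 is 8 degrees). In form: [x, y, z, wx, wy, wz, x, y, z, wx, wy, wz, ...]. A call has 1 to 20 rows; each row shifts and turns the commanded pose from where the row before left it, along the tool's axes as they then stand; what a row does not reach is not made up. A row lasts 1/8 s, in which the tool goes at most 62.5 mm and 10.7 degrees, less where a joint would pass 70% of its speed; a pose out of reach is approached as far as the arm can. A call with a gripper value outside its range is refused whole. "jaw" is the finger opening in m, from 0 to 0.093, set as the call begins (left out, the last holds). The fingers move at their own pace and stop on an object; "newtons" is the grip in N (left out, the last holds). Time passes only in rows, so rows that do not move let the fingers close. It gives the time, the measured TCP pose, the force, the opening and the grip force at its end, in the units of the state.
- sense(): the state, without advancing time (a new reading comes with each control period).
- capture(name): name is "scene" or "top"; returns the picture (480x640x3 uint8, blue, green, red); there is no depth.
- camera_params(name): a dict with "K" (3x3 intrinsics, pixels), "extrinsics" (4x4, takes a point from camera to world coordinates). Camera axes: x right, y down, z forward; pixel columns grow to the right and rows downward; lengths in m; the calibration is good to about 2 mm. A picture is of the moment at which its call begins. camera_params takes no time and is no camera call.
- job.hand_in(): hands the job in; it is judged then, once.
Trained networks look in the newest picture that a camera, given by its name, has taken for a name from the list of things; names that differ only in an ending like _2 or _b are one class to them, and where a whole thing is asked for, a point or a joint stands for the part that bears it (a point fixed in the world has none). Each returns a list of dicts, best first, with "conf" (0 to 1); they miss things now and then, are a little off and sometimes report something else, mostly with a low value. They report only what shows in the picture. A call takes as long as a camera call. They do not tell look-alikes from the thing itself.
- cut_out(camera, query): "pixels" (480x640 bool, what is visible of it).
- mark_of(camera, query): "position" ([x, y, z] in m, in the coordinates of the camera as it stood for that picture, good to about 4 mm: a listed point, or the origin of a listed thing).
The state is a dict: "clock": time; "joints": joint angles; "joint_vel": joint speeds; "joint_efforts": joint torques, N m; "tcp_pos": TCP position; "eef_rot": TCP orientation; "force": force on the tool from outside, world axes, zero at the start; "moment": the same for the moment, N m; "opening": finger opening in m; "finger_force": force on a finger pad.
Only numpy, scipy, OpenCV 4.12 (cv2) and the standard library are available. Lean on these libraries where they do the work, as an engineer would, in place of code of your own. Each camera call takes 0.05 s, during which the arm holds its last target. There are 200 camera calls.

TASK

Lock the specimen pot in the blue-headed clamp carrier: with the red cam lever still open, turn the black nut clockwise only until you feel the rubber foot come to bear on the pot's lid and no further, then flip the lever fully down to its stop and let go. The pot must end up firmly clamped but not over-tightened, and the small bottles standing round the carrier must stay as they are.

Things in the scene. Friction and masses are not known exactly. Their poses are not given: they have to be found in the camera images.
- carrier: clamp carrier fixed to the bench: silver base plate 150 x 130 mm, 12 mm high, white V-shaped back stop, two leaning grey cheeks 84 mm apart over all, blue head block across them with the nut on top, the red cam lever at its +y end and a rubber foot below it, over the pot's lid. Origin on the bench under the pot's place; x points to the back stop (away from the robot), z up
- nut (a point): middle of the black round knurled nut, 38 mm across; its gripping band reaches 15 mm below and above this point; the blue head's top face is 23 mm below it along the axis. z: the nut's axis, leaning 30 degrees from vertical to the carrier's -x side; y: the carrier's y. The nut stays at this place: clockwise turns, seen from above, send the foot down along the axis, 3 mm a radian
- lever_pivot (a point): pivot of the red lever, in the lever's mid-plane, 63 mm to the +y side of the nut's axis; its y is the pivot axis, its z is parallel to the nut's axis. About the nut: turning it takes a steady 0.16 N m of drag; when the foot comes to bear on the lid, 0.06 to 0.08 N m more within 0.3 rad, then slowly more. It shows at rest too, as a push back against the turn. The nut stays where it is left
- lever_end (a point): point in the middle of the lever's paddle end, 75 mm from the pivot, moving with the lever; the lever is 88 mm long, 14 to 18 mm wide, 8 to 10 mm thick
- lever (a joint): red lever's angle: 0 open (pointing to the carrier's -x side, 30 degrees above level), 1.4 closed at its stop (to -x, 50 degrees below level), starts at 0 to 0.12. Its end is pushed down and then in under, with 2 to 4 N. The cam lowers the foot 4 mm in all; its drag keeps the lever where it is left
- pot: clear specimen pot with white lid, 46 mm across, 61 mm high, standing loose in the carrier under the foot; origin at the centre of its underside. The foot is sprung: about 24 N at first touch, 3.5 N more for each mm. It starts 2 to 9 mm clear of the lid, not told more closely (0.7 to 3 rad of the nut, up to several grips); right is to stop within 0.5 rad after the first touch
- lugol: small brown dropper bottle with black bulb, 33 mm across, 89 mm high, loose bystander; origin at the centre of its underside
- fuchsin: small brown dropper bottle with red collar and black bulb, 33 mm across, 93 mm high, loose bystander; origin at the centre of its underside
- saline: small white dropper bottle with blue top, 36 mm across, 99 mm high, loose bystander; origin at the centre of its underside
There are look-alikes about, which are no part of the job. What is shaped like the pot but turquoise is not meant.

How it is judged:
By the outcome, as a careful person would: the job done as asked, in the order asked, and still so for the second after the job is handed in, with the robot touching nothing.
It also fails if it takes over 64 s, if anything falls off the work surface, if the arm or the gripper's body presses on something with over 40 N, if the wrist force passes 120 N, or if a joint passes its speed limit or range.

## Working session

There is one attempt and no reset: what is moved stays moved. The work goes in short steps, Python scripts to look and compute and a tool call to move; the robot and the scene stay as the last step left them, time stands still between calls to the robot, and variables do not carry over. Pictures are saved under pics/ and viewed, at most 10 in all, crops included, and the job is handed in when it is done.

Besides the shell and the picture viewer there is one more tool, called after "Call:" by a JSON object that holds its "fn" and its "kwargs", one argument or row to a line. send_rows: Moves the arm, as the interface text tells. Its arguments: {"type":"object","properties":{"increments":{"type":"array","items":{"type":"number"}},"jaw":{"type":"number"},"newtons":{"type":"number"}},"required":["increments"]}

```bash
mkdir -p pics; ls
cat > h.py <<'E'
import numpy as np, cv2
from scipy.spatial.transform import Rotation as R
from rig import sense, capture, camera_params, job, cut_out, mark_of
def w(cam,p):
    T=np.array(camera_params(cam)["extrinsics"]); return T[:3,:3]@np.array(p)+T[:3,3]
def px(cam,p):
    c=camera_params(cam); T=np.linalg.inv(np.array(c["extrinsics"])); q=np.array(c["K"])@(T[:3,:3]@np.array(p)+T[:3,3]); return q[:2]/q[2]
E
python3 - <<'E'
from h import *
np.set_printoptions(precision=4,suppress=True)
s=sense(); print(s)
for c in("scene","top"):
    im=capture(c); cv2.imwrite(f"pics/{c}0.png",im)
    print(c,np.array(camera_params(c)["extrinsics"]))
    for n in["carrier","nut","lever_pivot","lever_end","pot","lugol","fuchsin","saline"]:
        for d in mark_of(c,n)[:3]:
            p=w(c,d["position"]); print(n,round(d["conf"],2),p,px(c,p).round())
E
```

```text
pics
{'clock': 0.0, 'joints': array([-1.1416,  0.6159, -0.0127,  1.4249,  0.0081,  1.1034, -0.0404]), 'joint_vel': array([-0.0009,  0.0002,  0.0001,  0.0002,  0.0004, -0.0005,  0.0014]), 'joint_efforts': array([ -0.0002, -45.8943,   0.209 , -16.5744,  -0.0611,   0.0204,
         0.0002]), 'tcp_pos': array([0.2857, 0.583 , 0.2175]), 'eef_rot': array([ 0.2258,  0.9742, -0.0012, -0.0003]), 'force': array([0.1678, 0.1245, 0.845 ]), 'moment': array([-0.0333,  0.0167, -0.0315]), 'finger_force': 0.0, 'opening': 0.09299178752620176}
scene [[ 0.834  -0.3373  0.4366  0.2571]
 [-0.5514 -0.5368  0.6386 -0.5478]
 [ 0.0189 -0.7734 -0.6337  0.6678]
 [ 0.      0.      0.      1.    ]]
carrier 0.55 [ 0.6231 -0.0825  0.0001] [341. 322.]
nut 0.68 [ 0.604  -0.2178  0.0019] [383. 385.]
nut 0.55 [ 0.5741 -0.091   0.162 ] [321. 263.]
lever_pivot 0.77 [ 0.5813 -0.0242  0.1226] [301. 256.]
lever_pivot 0.48 [ 0.6243 -0.0792  0.0065] [341. 318.]
lever_end 0.94 [ 0.512  -0.0394  0.1563] [265. 261.]
pot 0.89 [ 0.4672 -0.1094 -0.0039] [266. 378.]
lugol 0.75 [ 0.6049 -0.2171  0.0003] [384. 385.]
fuchsin 0.82 [ 0.7167 -0.1962 -0.0003] [430. 344.]
saline 0.57 [ 0.5708  0.075  -0.0015] [267. 279.]
top [[-0.0129 -0.9824  0.1864  0.466 ]
 [-0.9999  0.0114 -0.0091  0.039 ]
 [ 0.0068 -0.1865 -0.9824  1.0036]
 [ 0.      0.      0.      1.    ]]
carrier 0.62 [ 0.624  -0.0797 -0.0017] [367. 264.]
nut 0.73 [ 0.5745 -0.0904  0.1641] [386. 277.]
lever_pivot 0.61 [ 0.5805 -0.0237  0.1256] [344. 277.]
lever_end 0.63 [ 0.5195 -0.0432  0.1601] [358. 311.]
pot 0.7 [ 0.6255 -0.0801  0.014 ] [368. 262.]
pot 0.65 [ 0.4692 -0.1047 -0.0015] [382. 341.]
lugol 0.78 [ 0.6055 -0.2178 -0.0006] [436. 272.]
fuchsin 0.61 [ 0.7161 -0.1875 -0.004 ] [418. 219.]
fuchsin 0.27 [0.5662 0.0736 0.0015] [292. 293.]
saline 0.56 [0.5685 0.0715 0.0042] [293. 292.]
```

View pics/scene0.png

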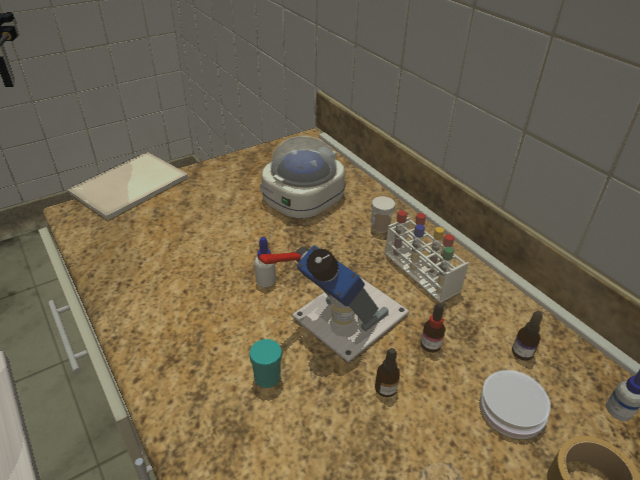

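View pics/top0.png

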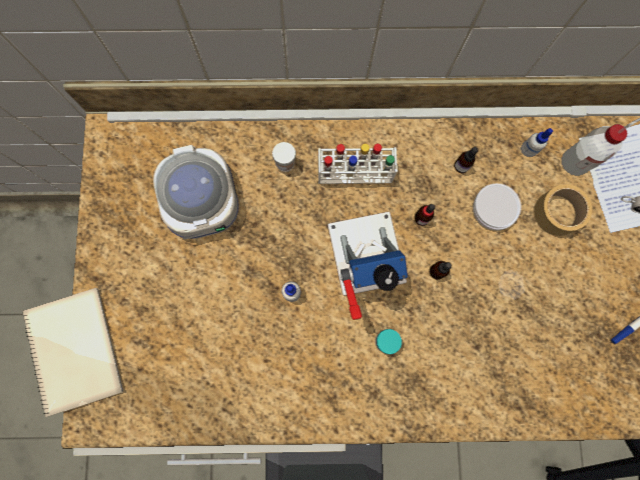

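The blue-headed carrier stands at top (368,255) and scene (345,295), and it is the only one. The candidates for the pot are:
- the clear pot with the white lid under the foot, at scene (343,312), which is the right one
- the turquoise look-alike at top (389,341) and scene (266,363)
- the white-lidded jar at scene (382,215)

The bottles by the carrier are lugol (440,270), fuchsin (425,215) and saline (291,291), all in the top picture. Next I take one close crop and fit the pose.

Run:
```python
from h import *
from scipy.optimize import least_squares
np.set_printoptions(precision=4,suppress=True)
a=cv2.imread("pics/top0.png")[200:330,315:455]; b=cv2.imread("pics/scene0.png")[225:365,245:415]
a=cv2.resize(a,None,fx=4,fy=4,interpolation=3)[:520];b=cv2.resize(b,None,fx=3,fy=3)
cv2.imwrite("pics/crop1.png",a[:, :])
# fit: x,y,yaw, nut x,z ; pivot d below nut; lever angle
obs={"carrier":[(.6231,-.0825,.0001),(.624,-.0797,-.0017)],"nut":[(.5741,-.091,.162),(.5745,-.0904,.1641)],
"pivot":[(.5813,-.0242,.1226),(.5805,-.0237,.1256)],"end":[(.512,-.0394,.1563),(.5195,-.0432,.1601)]}
def model(v):
    x,y,yaw,nx,nz,d,q=v; Rz=R.from_euler("z",yaw).as_matrix(); o=np.array([x,y,0])
    n=np.array([nx,0,nz]); ax=np.array([-.5,0,.866]); p=n-d*ax+[0,.063,0]; t=np.pi/6-q
    e=p+.075*np.array([-np.cos(t),0,np.sin(t)])
    return {"carrier":o,"nut":o+Rz@n,"pivot":o+Rz@p,"end":o+Rz@e}
f=lambda v:np.concatenate([np.array(o)-model(v)[k] for k,l in obs.items() for o in l])
r=least_squares(f,[.62,-.08,.2,-.05,.16,.045,.06]); print(r.x,np.degrees(r.x[2]),model(r.x)); print((f(r.x)*1000).round(1).reshape(-1,3))
v=r.x.copy()
for s in (-75,75):
  for t in(-65,65):
    p=model(v)["carrier"]+R.from_euler("z",v[2]).apply([s/1e3,t/1e3,.012]); print(s,t,px("top",p),(px("top",p)-[315,200])*4)
```

```text
[ 0.6232 -0.0798  0.2349 -0.0504  0.1629  0.0444  0.0588] 13.460518111713055 {'carrier': array([ 0.6232, -0.0798,  0.    ]), 'nut': array([ 0.5742, -0.0915,  0.1629]), 'pivot': array([ 0.5811, -0.0251,  0.1244]), 'end': array([ 0.5159, -0.0407,  0.158 ])}
[[-0.1 -2.7  0.1]
 [ 0.8  0.1 -1.7]
 [-0.1  0.5 -0.9]
 [ 0.3  1.1  1.2]
 [ 0.2  0.9 -1.8]
 [-0.6  1.4  1.2]
 [-3.9  1.3 -1.7]
 [ 3.6 -2.5  2.1]]
-75 -65 [409.6689 291.4787] [378.6757 365.9149]
-75 65 [346.1914 307.6391] [124.7656 430.5562]
75 -65 [389.0121 220.0084] [296.0484  80.0335]
75 65 [327.0781 235.2622] [ 48.3123 141.0489]
```

View pics/crop1.png

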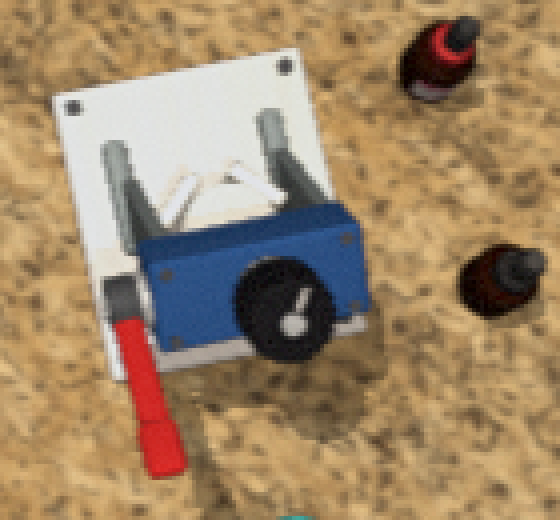

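Call:
{"fn": "send_rows", "kwargs": {
  "increments": [0,0,-0.02,0,0,1],
  "jaw": 0.06
}}

```text
clock: 1.02
tcp_pos: [0.2857, 0.5825, 0.237]
eef_rot: [0.295, 0.955, -0.002, -0.0]
force: [-0.1, -0.1, 1.4]
opening: 0.087
finger_force: 0.0
```

```bash
cat >> h.py <<'E'
yaw=np.radians(12.3); C=R.from_euler("z",yaw)
NUT=np.array([.5742,-.0912,.163]); AX=C.apply([-.5,0,.866])
def tool(tilt,psi):  # tool z down, tilted forward (carrier +x) by tilt deg; psi turn about tool z from "tool y along carrier -x.. "
    z=C.apply([np.sin(np.radians(tilt)),0,-np.cos(np.radians(tilt))]); y=C.apply([0,1,0]); x=np.cross(y,z)
    return R.from_matrix(np.c_[x,y,z])*R.from_euler("z",psi,degrees=True)
def delta(p,Rt,s=None):
    s=s or sense(); R0=R.from_quat(s["eef_rot"]); 
    d=R0.inv().apply(np.array(p)-s["tcp_pos"]); rv=(R0.inv()*Rt).as_rotvec(degrees=True)/8
    return d,rv
E
python3 - <<'E'
from h import *
np.set_printoptions(precision=4,suppress=True)
s=sense(); print(s["joints"],R.from_quat(s["eef_rot"]).as_matrix())
print("ax",AX,"start target", NUT+AX*.14)
for psi in range(-180,181,45):
    T=tool(30,psi); d,r=delta(NUT+AX*.1,T); print(psi,d,r, T.as_matrix()[:,0])
E
```

```text
[-1.163   0.6005  0.026   1.3972 -0.0165  1.1486 -0.1632] [[-0.8257  0.5641 -0.0022]
 [ 0.5641  0.8257 -0.004 ]
 [-0.0004 -0.0045 -1.    ]]
ax [-0.4885 -0.1065  0.866 ] start target [ 0.5058 -0.1061  0.2842]
-180 [-0.5839 -0.4299 -0.0104] [-4.3553  1.9101 16.2051] [0.8461 0.1845 0.5   ]
-135 [-0.5839 -0.4299 -0.0104] [-4.0204  4.1896 21.5395] [ 0.749  -0.5604  0.3536]
-90 [-0.5839 -0.4299 -0.0104] [  1.7494  -4.4826 -16.5854] [ 0.213 -0.977 -0.   ]
-45 [-0.5839 -0.4299 -0.0104] [ -0.0865  -4.195  -11.1582] [-0.4477 -0.8213 -0.3536]
0 [-0.5839 -0.4299 -0.0104] [-1.5565 -3.549  -5.6852] [-0.8461 -0.1845 -0.5   ]
45 [-0.5839 -0.4299 -0.0104] [-2.7213 -2.6114 -0.1938] [-0.749   0.5604 -0.3536]
90 [-0.5839 -0.4299 -0.0104] [-3.5972 -1.4039  5.2982] [-0.213  0.977 -0.   ]
135 [-0.5839 -0.4299 -0.0104] [-4.164   0.0858 10.7733] [0.4477 0.8213 0.3536]
180 [-0.5839 -0.4299 -0.0104] [-4.3553  1.9101 16.2051] [0.8461 0.1845 0.5   ]
```

Call:
{"fn": "send_rows", "kwargs": {
  "increments": [-0.0417,-0.0307,-0.003,0,0,0,-0.0417,-0.0307,-0.003,0,0,0,-0.0417,-0.0307,-0.003,0,0,0,-0.0417,-0.0307,-0.003,0,0,0,-0.0417,-0.0307,-0.003,0,0,0,-0.0417,-0.0307,-0.003,0,0,0,-0.0417,-0.0307,-0.003,0,0,0,-0.0417,-0.0307,-0.003,0,0,0,-0.0417,-0.0307,-0.003,0,0,0,-0.0417,-0.0307,-0.003,0,0,0,-0.0417,-0.0307,-0.003,0,0,0,-0.0417,-0.0307,-0.003,0,0,0,-0.0417,-0.0307,-0.003,0,0,0,-0.0417,-0.0307,-0.003,0,0,0,0,0,0,0,0,0],
  "jaw": 0.06
}}

```text
clock: 2.9
tcp_pos: [0.5288, -0.1052, 0.2809]
eef_rot: [0.298, 0.955, -0.002, 0.001]
force: [0.6, -0.2, -0.7]
opening: 0.0601
finger_force: 0.0
```

Run:
```python
from h import *
np.set_printoptions(precision=4,suppress=True)
s=sense(); print(s["joints"],s["tcp_pos"])
print(delta(NUT+AX*.11,tool(30,-30)))
```

```text
[-0.0055  0.3878  0.2325  1.6575 -0.0941  1.1058  1.219 ] [ 0.5288 -0.1052  0.2809]
(array([ 0.0082, -0.0028,  0.0226]), array([-0.621 , -3.9909, -9.3736]))
```

Call:
{"fn": "send_rows", "kwargs": {
  "increments": [0,0,0,-0.07,-0.44,-0.95,0,0,0,-0.07,-0.44,-0.95,0,0,0,-0.07,-0.44,-0.95,0,0,0,-0.07,-0.44,-0.95,0,0,0,-0.07,-0.44,-0.95,0,0,0,-0.07,-0.44,-0.95,0,0,0,-0.07,-0.44,-0.95,0,0,0,-0.07,-0.44,-0.95,0,0,0,-0.07,-0.44,-0.95,0,0,0,0,0,0],
  "jaw": 0.06
}}

```text
clock: 4.15
tcp_pos: [0.5272, -0.1002, 0.2802]
eef_rot: [-0.295, 0.92, -0.036, 0.256]
force: [-0.9, 0.4, 0.5]
opening: 0.0602
finger_force: 0.0
```

Run:
```python
from h import *
np.set_printoptions(precision=4,suppress=True)
s=sense(); print(s["joints"],s["tcp_pos"])
for psi in(-30,-25,-20): print(psi,delta(NUT+AX*.06,tool(30,psi)))
im=capture("scene"); a=cv2.resize(im[120:380,180:460],None,fx=2.2,fy=2.2); cv2.imwrite("pics/s1.png",a)
```

```text
[ 0.4921  0.2023 -0.2599  2.0696 -0.387   0.4215  2.7596] [ 0.5272 -0.1002  0.2802]
-30 (array([0.0157, 0.007 , 0.0654]), array([-0.1331, -0.069 , -0.799 ]))
-25 (array([0.0157, 0.007 , 0.0654]), array([-0.136 , -0.0631, -0.174 ]))
-20 (array([0.0157, 0.007 , 0.0654]), array([-0.1386, -0.0571,  0.451 ]))
```

View pics/s1.png

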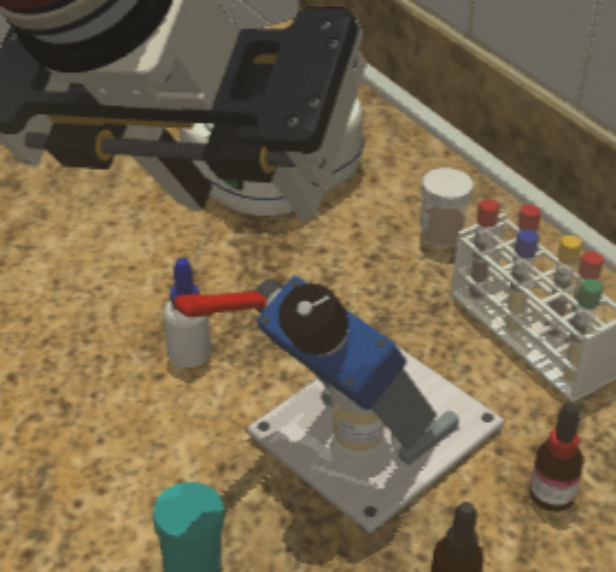

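The gripper hangs clear above the nut, which is at crop (315,318). The lever runs to crop (180,303), with the saline bottle behind it. I turn back a little from the wrist limit and line up on the axis.

Call:
{"fn": "send_rows", "kwargs": {
  "increments": [0,0,0,-0.05,-0.02,1,0,0,0,-0.05,-0.02,1,0,0,0,-0.05,-0.02,1,0,0,0,0,0,0],
  "jaw": 0.06
}}

```text
clock: 4.7
tcp_pos: [0.529, -0.0981, 0.281]
eef_rot: [-0.104, 0.96, 0.029, 0.26]
force: [-0.1, 0.5, -0.4]
opening: 0.0601
finger_force: 0.0
```

Run:
```python
from h import *
np.set_printoptions(precision=4,suppress=True)
s=sense(); print(s["joints"],s["tcp_pos"],s["moment"])
print(delta(NUT+AX*.03,tool(30,0)))
```

```text
[ 0.4367  0.2042 -0.1794  2.0634 -0.4834  0.4485  2.4483] [ 0.529  -0.0981  0.281 ] [-0.0389  0.4825 -0.0206]
(array([ 0.0199, -0.0031,  0.0949]), array([0.0156, 0.0367, 0.0006]))
```

Call:
{"fn": "send_rows", "kwargs": {
  "increments": [0.005,-0.0008,0.019,0,0.01,0,0.005,-0.0008,0.019,0,0.01,0,0.005,-0.0008,0.019,0,0.01,0,0.005,-0.0008,0.019,0,0.01,0,0,0,0.019,0,0,0,0,0,0,0,0,0],
  "jaw": 0.06
}}

```text
clock: 5.45
tcp_pos: [0.5589, -0.0947, 0.1875]
eef_rot: [-0.104, 0.961, 0.029, 0.256]
force: [0.2, -0.2, 0.6]
opening: 0.0602
finger_force: 0.0
```

Run:
```python
from h import *
np.set_printoptions(precision=4,suppress=True)
s=sense(); print(s["joints"],s["tcp_pos"],s["moment"])
print(delta(NUT-AX*.016,tool(30,0)))
for c in("scene","top"):
    im=capture(c); 
    q=px(c,NUT).astype(int); print(q)
    for d in mark_of(c,"nut")[:2]: print(d["conf"],w(c,d["position"]))
    a=cv2.resize(im[q[1]-60:q[1]+60,q[0]-60:q[0]+60],(500,500),interpolation=2)
    b=a if c=="scene" else np.hstack([b,a]) 
cv2.imwrite("pics/s2.png",cv2.resize(b,(800,400)))
```

```text
[ 0.4796  0.3976 -0.2977  2.1258 -0.5904  0.192   2.5739] [ 0.5589 -0.0947  0.1875] [-0.0849  0.5109  0.005 ]
(array([-0.0014,  0.    ,  0.045 ]), array([ 0.0272, -0.0141, -0.0018]))
[321 262]
0.75 [ 0.5759 -0.0921  0.1596]
[385 277]
0.91 [ 0.576  -0.0905  0.1639]
```

View pics/s2.png

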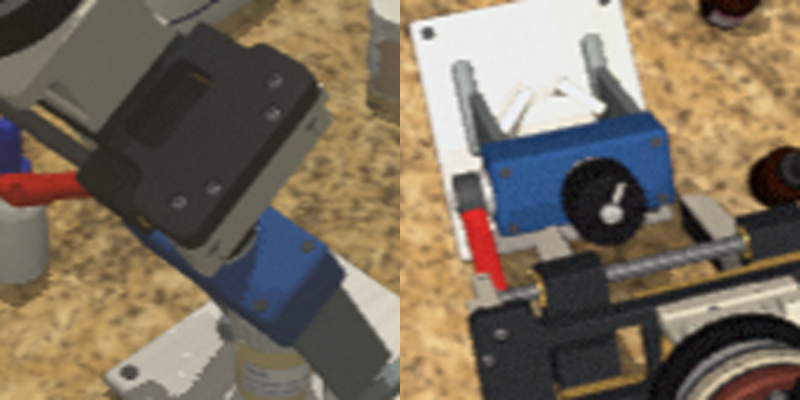

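The nut sits between the open fingers and is clear of the lever, in both views (top view: nut at about (603,200), fingers at (550,245) and (705,215)). Next I go down the axis.

Call:
{"fn": "send_rows", "kwargs": {
  "increments": [-0.0005,0,0.011,0,0,0,0,0,0.011,0,0,0,0,0,0.011,0,0,0,0,0,0.009,0,0,0,0,0,0,0,0,0],
  "jaw": 0.06
}}

```text
clock: 6.28
tcp_pos: [0.5795, -0.0912, 0.1512]
eef_rot: [-0.103, 0.961, 0.029, 0.256]
force: [-0.1, 1.0, 0.0]
opening: 0.0596
finger_force: 0.0
```

```bash
cat > m.py <<'E'
from h import *
np.set_printoptions(precision=4,suppress=True)
def rd(n=4):
    M=[];F=[];TQ=[]
    for _ in range(n):
        s=sense(); z=R.from_quat(s["eef_rot"]).as_matrix()[:,2]; M.append(z@s["moment"]); F.append(s["force"]); TQ.append(s["joint_efforts"][6]); capture("top")
    s=sense(); x=R.from_quat(s["eef_rot"]).as_matrix()[:,0]
    psi=np.degrees((tool(30,0).inv()*R.from_quat(s["eef_rot"])).as_rotvec())
    print("t%.2f"%s["clock"],"Mz",np.round(M,4),"j7",np.round(TQ,3),"F",np.mean(F,0),"psi",psi,"q",s["joints"],"off",tool(30,0).inv().apply(s["tcp_pos"]-NUT+AX*.014)*1e3,"op",s["opening"])
if __name__=="__main__": rd()
E
python3 m.py
```

```text
t6.47 Mz [0.0595 0.0454 0.0099 0.0464] j7 [0.014 0.009 0.008 0.007] F [-0.0227 -0.0769  0.235 ] psi [-0.0595  0.0086  0.1161] q [ 0.4808  0.4876 -0.3398  2.1186 -0.6066  0.0961  2.5914] off [ 0.667  -1.5184 -2.2901] op 0.05961385568191538
```

Call:
{"fn": "send_rows", "kwargs": {
  "increments": [0,0.001,0.003,0,0,0,0,0,0,0,0,0,0,0,0,0,0,0,0,0,0,0,0,0,0,0,0,0,0,0],
  "jaw": 0.02,
  "newtons": 35
}}

```text
clock: 7.1
tcp_pos: [0.581, -0.0904, 0.1497]
eef_rot: [-0.103, 0.961, 0.028, 0.257]
force: [-0.1, -1.0, -0.2]
opening: 0.0372
finger_force: 34.9
```

```bash
python3 m.py
```

```text
t7.30 Mz [ 0.0056 -0.0186  0.0153  0.0145] j7 [0.002 0.001 0.001 0.001] F [-0.1247 -0.3628 -0.2944] psi [-0.0517  0.0178  0.129 ] q [ 0.4786  0.4941 -0.3423  2.1189 -0.6083  0.088   2.5916] off [ 0.7582 -0.6506  0.8865] op 0.037399151506292506
```

Call:
{"fn": "send_rows", "kwargs": {
  "increments": [0,0,0,0,0,0.7,0,0,0,0,0,0.7,0,0,0,0,0,0.7,0,0,0,0,0,0]
}}

```text
clock: 7.8
tcp_pos: [0.5809, -0.09, 0.1498]
eef_rot: [0.039, 0.965, 0.066, 0.25]
force: [-0.0, -0.5, 1.0]
opening: 0.0375
finger_force: 34.9
```

```bash
python3 m.py
```

```text
t8.00 Mz [0.2093 0.1552 0.1884 0.1495] j7 [0.104 0.149 0.158 0.14 ] F [0.1631 0.0097 1.0473] psi [-0.0927  0.0315 16.8793] q [ 0.4568  0.4906 -0.3115  2.1195 -0.7492  0.098   2.4374] off [ 0.6847 -0.2481  0.8809] op 0.03720374067264291
```

Call:
{"fn": "send_rows", "kwargs": {
  "increments": [0,0,0,0,0,0.8,0,0,0,0,0,0.8,0,0,0,0,0,0.4,0,0,0,0,0,0]
}}

```text
clock: 8.5
tcp_pos: [0.581, -0.0896, 0.1498]
eef_rot: [0.172, 0.95, 0.1, 0.239]
force: [-0.3, 1.4, 1.0]
opening: 0.0377
finger_force: 34.9
```

```bash
python3 m.py
```

```text
t8.70 Mz [0.0537 0.0212 0.0029 0.1179] j7 [0.023 0.044 0.023 0.009] F [-0.6154  1.3263  1.5728] psi [-0.1216  0.0446 32.8591] q [ 0.4306  0.4869 -0.2748  2.1201 -0.8805  0.1113  2.2867] off [0.5213 0.073  0.9024] op 0.037740523065479106
```

Call:
{"fn": "send_rows", "kwargs": {
  "increments": [0,0,0,0,0,0.3,0,0,0,0,0,0.3,0,0,0,0,0,0.3,0,0,0,0,0,0.3]
}}

```text
clock: 9.2
tcp_pos: [0.5811, -0.0895, 0.1499]
eef_rot: [0.252, 0.932, 0.12, 0.229]
force: [0.3, 3.0, 3.1]
opening: 0.0373
finger_force: 34.9
```

```bash
python3 m.py
```

```text
t9.40 Mz [-0.1729 -0.0549  0.0523  0.0758] j7 [-0.059 -0.133 -0.045  0.028] F [0.3704 3.2132 3.0439] psi [-0.1329  0.0486 42.5426] q [ 0.4114  0.4846 -0.2479  2.1205 -0.9573  0.1218  2.1922] off [0.3706 0.199  0.8979] op 0.03781752529078231
```

Call:
{"fn": "send_rows", "kwargs": {
  "increments": [0,0,0,0,0,0.4,0,0,0,0,0,0.3,0,0,0,0,0,0.2,0,0,0,0,0,0.1,0,0,0,0,0,0.07,0,0,0,0,0,0.07]
}}

```text
clock: 10.15
tcp_pos: [0.5812, -0.0894, 0.15]
eef_rot: [0.325, 0.91, 0.138, 0.219]
force: [1.4, 6.1, 4.5]
opening: 0.0375
finger_force: 34.9
```

```bash
sed -i 's/rd(n=4)/rd(n=6)/' m.py; python3 m.py
```

```text
t10.45 Mz [-0.1727 -0.1675 -0.1342 -0.1351 -0.1108 -0.1173] j7 [-0.162 -0.17  -0.15  -0.141 -0.14  -0.141] F [1.0198 5.5033 3.8172] psi [-0.1489  0.0543 51.6383] q [ 0.3907  0.4823 -0.2188  2.1209 -1.0262  0.1338  2.1001] off [0.2139 0.303  0.903 ] op 0.03767067334780613
```

Call:
{"fn": "send_rows", "kwargs": {
  "increments": [0.0004,0.0003,0,0,0,0.4,0.0002,0.0002,0,0,0,0.4,0,0,0,0,0,0.3,0,0,0,0,0,0.2,0,0,0,0,0,0.1,0,0,0,0,0,0.07,0,0,0,0,0,0.07]
}}

```text
clock: 11.32
tcp_pos: [0.5814, -0.0891, 0.1501]
eef_rot: [0.421, 0.869, 0.161, 0.203]
force: [2.7, 4.3, 3.5]
opening: 0.0372
finger_force: 34.9
```

```bash
python3 m.py
```

```text
t11.62 Mz [-0.1242 -0.1341 -0.1593 -0.1488 -0.0932 -0.0879] j7 [-0.167 -0.179 -0.159 -0.149 -0.149 -0.149] F [2.0459 4.8337 3.5758] psi [-0.1024  0.0167 64.0369] q [ 0.357   0.479  -0.1727  2.1222 -1.1139  0.1515  1.9671] off [-0.0421  0.4718  0.8912] op 0.037545992586788535
```

Call:
{"fn": "send_rows", "kwargs": {
  "increments": [0.0003,0.0002,0,0,0,0.4,0,0,0,0,0,0.4,0,0,0,0,0,0.3,0,0,0,0,0,0.2,0,0,0,0,0,0.1,0,0,0,0,0,0.07,0,0,0,0,0,0.07]
}}

```text
clock: 12.5
tcp_pos: [0.5817, -0.0891, 0.1503]
eef_rot: [0.512, 0.819, 0.182, 0.185]
force: [2.6, 4.9, 3.1]
opening: 0.0373
finger_force: 34.9
```

```bash
python3 m.py
```

```text
t12.80 Mz [-0.2172 -0.1376 -0.132  -0.1038 -0.1145 -0.1032] j7 [-0.168 -0.184 -0.164 -0.153 -0.152 -0.153] F [2.5567 4.4282 3.117 ] psi [-0.0937 -0.0121 76.373 ] q [ 0.319   0.4764 -0.1201  2.1231 -1.1895  0.1738  1.8231] off [-0.3564  0.4999  0.8984] op 0.037828127240085434
```

Call:
{"fn": "send_rows", "kwargs": {
  "increments": [0.0002,0,0,0,0,0.4,0,0,0,0,0,0.4,0,0,0,0,0,0.3,0,0,0,0,0,0.2,0,0,0,0,0,0.1,0,0,0,0,0,0.07,0,0,0,0,0,0.07]
}}

```text
clock: 13.68
tcp_pos: [0.5819, -0.089, 0.1505]
eef_rot: [0.597, 0.759, 0.201, 0.165]
force: [3.8, 5.7, 2.7]
opening: 0.0376
finger_force: 34.9
```

```bash
python3 m.py
```

```text
t13.97 Mz [-0.2164 -0.1186 -0.0978 -0.0921 -0.0988 -0.0834] j7 [-0.166 -0.166 -0.113 -0.113 -0.112 -0.112] F [2.6889 4.6476 3.5462] psi [-0.1146 -0.035  88.7092] q [ 0.2807  0.4746 -0.0669  2.1242 -1.2489  0.1973  1.6631] off [-0.6363  0.5909  0.8293] op 0.037521027539848685
```

Call:
{"fn": "send_rows", "kwargs": {
  "increments": [0.0002,0,0,0,0,0.4,0,0,0,0,0,0.4,0,0,0,0,0,0.3,0,0,0,0,0,0.2,0,0,0,0,0,0.1,0,0,0,0,0,0.07,0,0,0,0,0,0.07]
}}

```text
clock: 14.85
tcp_pos: [0.5821, -0.089, 0.1506]
eef_rot: [0.675, 0.69, 0.217, 0.143]
force: [3.6, 5.1, 3.3]
opening: 0.0374
finger_force: 35.0
```

```bash
python3 m.py
```

```text
t15.15 Mz [-0.1596 -0.1479 -0.1106 -0.1225 -0.0852 -0.1763] j7 [-0.161 -0.187 -0.167 -0.153 -0.152 -0.152] F [3.6922 4.8422 3.0557] psi [ -0.1185  -0.0756 101.0266] q [ 0.2512  0.4739 -0.0259  2.1248 -1.2857  0.2153  1.4818] off [-0.9406  0.4463  0.8061] op 0.037650972772529774
```

Call:
{"fn": "send_rows", "kwargs": {
  "increments": [0.0002,0,0,0,0,0.4,0,0,0,0,0,0.4,0,0,0,0,0,0.3,0,0,0,0,0,0.2,0,0,0,0,0,0.1,0,0,0,0,0,0.07,0,0,0,0,0,0.07]
}}

```text
clock: 16.02
tcp_pos: [0.5824, -0.0891, 0.1508]
eef_rot: [0.745, 0.614, 0.231, 0.119]
force: [4.3, 4.5, 2.1]
opening: 0.0375
finger_force: 35.0
```

```bash
python3 m.py
```

```text
t16.32 Mz [-0.1804 -0.1399 -0.1656 -0.133  -0.1002 -0.1471] j7 [-0.156 -0.185 -0.165 -0.151 -0.15  -0.149] F [4.0613 4.6709 2.5948] psi [ -0.1217  -0.1166 113.355 ] q [ 0.2303  0.4737  0.003   2.1252 -1.308   0.2279  1.2866] off [-1.1987  0.2948  0.8072] op 0.03736359039587609
```

Call:
{"fn": "send_rows", "kwargs": {
  "increments": [0.0003,-0.0002,0,0,0,0.4,0,0,0,0,0,0.4,0,0,0,0,0,0.3,0,0,0,0,0,0.2,0,0,0,0,0,0.1,0,0,0,0,0,0.07,0,0,0,0,0,0.07]
}}

```text
clock: 17.2
tcp_pos: [0.5827, -0.0893, 0.151]
eef_rot: [0.807, 0.53, 0.243, 0.094]
force: [5.2, 4.9, 2.6]
opening: 0.0375
finger_force: 35.0
```

```bash
python3 m.py
```

```text
t17.50 Mz [-0.2214 -0.2098 -0.1028 -0.1056 -0.1269 -0.1142] j7 [-0.151 -0.18  -0.16  -0.145 -0.144 -0.144] F [5.0499 4.5477 2.0614] psi [ -0.132   -0.1928 125.6877] q [ 0.217   0.4736  0.0211  2.1255 -1.3223  0.235   1.084 ] off [-1.4577  0.0934  0.7794] op 0.037324354225697486
```

Call:
{"fn": "send_rows", "kwargs": {
  "increments": [0,0,0,0,0,0.4,0,0,0,0,0,0.4,0,0,0,0,0,0.3,0,0,0,0,0,0.2,0,0,0,0,0,0.1,0,0,0,0,0,0.07,0,0,0,0,0,0.07]
}}

```text
clock: 18.38
tcp_pos: [0.5828, -0.0895, 0.151]
eef_rot: [0.859, 0.44, 0.251, 0.068]
force: [4.9, 4.4, 2.7]
opening: 0.0376
finger_force: 35.0
```

```bash
python3 m.py
```

```text
t18.68 Mz [-0.2141 -0.0998 -0.084  -0.1258 -0.1275 -0.1094] j7 [-0.151 -0.175 -0.156 -0.141 -0.14  -0.14 ] F [5.438  4.3166 2.1028] psi [ -0.1616  -0.229  138.0066] q [ 0.2075  0.4738  0.0345  2.1254 -1.3311  0.2408  0.8768] off [-1.6571 -0.145   0.7931] op 0.03758822465837127
```

Call:
{"fn": "send_rows", "kwargs": {
  "increments": [0,0,0,0,0,0.4,0,0,0,0,0,0.4,0,0,0,0,0,0.3,0,0,0,0,0,0.2,0,0,0,0,0,0.1,0,0,0,0,0,0.07,0,0,0,0,0,0.07]
}}

```text
clock: 19.55
tcp_pos: [0.583, -0.0897, 0.1511]
eef_rot: [0.902, 0.346, 0.257, 0.041]
force: [5.9, 4.1, 2.3]
opening: 0.0376
finger_force: 35.0
```

```bash
python3 m.py
```

```text
t19.85 Mz [-0.2362 -0.1494 -0.1193 -0.1693 -0.1641 -0.1861] j7 [-0.19  -0.211 -0.192 -0.178 -0.176 -0.176] F [5.5848 4.0337 2.1154] psi [ -0.1955  -0.2742 150.3125] q [ 0.2008  0.4739  0.044   2.1254 -1.3369  0.2447  0.6672] off [-1.7929 -0.425   0.7387] op 0.03755572474588621
```

Call:
{"fn": "send_rows", "kwargs": {
  "increments": [0,0,0,0,0,0.2,0,0,0,0,0,0.2,0,0,0,0,0,0.1,0,0,0,0,0,0.07,0,0,0,0,0,0.07]
}}

```text
clock: 20.48
tcp_pos: [0.5831, -0.0898, 0.1512]
eef_rot: [0.916, 0.305, 0.259, 0.029]
force: [5.3, 4.1, 3.6]
opening: 0.0376
finger_force: 35.0
```

```bash
python3 m.py
```

```text
t20.77 Mz [-0.2421 -0.163  -0.1329 -0.1561 -0.185  -0.1481] j7 [-0.205 -0.227 -0.208 -0.194 -0.192 -0.192] F [5.9369 4.0459 2.736 ] psi [ -0.2151  -0.296  155.4269] q [ 0.1986  0.4739  0.0472  2.1253 -1.3387  0.246   0.5796] off [-1.8561 -0.5618  0.7046] op 0.03738796129430034
```

The touch is confirmed: torque is up 0.05 N m and still rising, about 0.25 rad past the first touch. I release the nut and back off along the axis.

Call:
{"fn": "send_rows", "kwargs": {
  "increments": [0,0,0,0,0,0,0,0,0,0,0,0,0,0,0,0,0,0,0,0,-0.02,0,0,0,0,0,-0.03,0,0,0,0,0,-0.04,0,0,0,0,0,-0.04,0,0,0,0,0,-0.02,0,0,0,0,0,0,0,0,0],
  "jaw": 0.06
}}

```text
clock: 21.9
tcp_pos: [0.5071, -0.1051, 0.2808]
eef_rot: [0.916, 0.306, 0.258, 0.028]
force: [-0.4, 0.4, 0.0]
opening: 0.06
finger_force: 0.0
```

```bash
cat >> h.py <<'E'
P=np.array([.5808,-.0246,.1242])
def contact(th,tilt,r=.070,gap=0.005,dy=.003):  # th deg above level; TCP for tip centre touching lever top
    t=np.radians(th); return P+C.apply([-r*np.cos(t)+gap*np.sin(t),dy,r*np.sin(t)+gap*np.cos(t)])
E
python3 - <<'E'
from h import *
np.set_printoptions(precision=4,suppress=True)
s=sense(); print(s["joints"],s["tcp_pos"])
for c in("top","scene"):
    im=capture(c)
    for n in("lever_pivot","lever_end"):
        for d in mark_of(c,n)[:2]: print(c,n,round(d["conf"],2),w(c,d["position"]))
cv2.imwrite("pics/s3.png",cv2.resize(im[140:380,180:460],None,fx=2.4,fy=2.4))
print(contact(28,0), delta(contact(28,0)+[0,0,.06],tool(0,180)))
E
```

```text
[-0.0374  0.1792  0.4242  2.1142 -0.7485  0.5297  0.031 ] [ 0.5071 -0.1051  0.2808]
top lever_pivot 0.8 [ 0.5807 -0.0241  0.1249]
scene lever_pivot 0.88 [ 0.583  -0.0287  0.1256]
scene lever_end 0.66 [ 0.5184 -0.0401  0.1564]
scene lever_end 0.34 [ 0.6029 -0.219   0.0008]
[ 0.5221 -0.0343  0.1615] (array([ 0.0245, -0.06  ,  0.0641]), array([ 0.7887, -3.6762,  3.0164]))
```

View pics/s3.png

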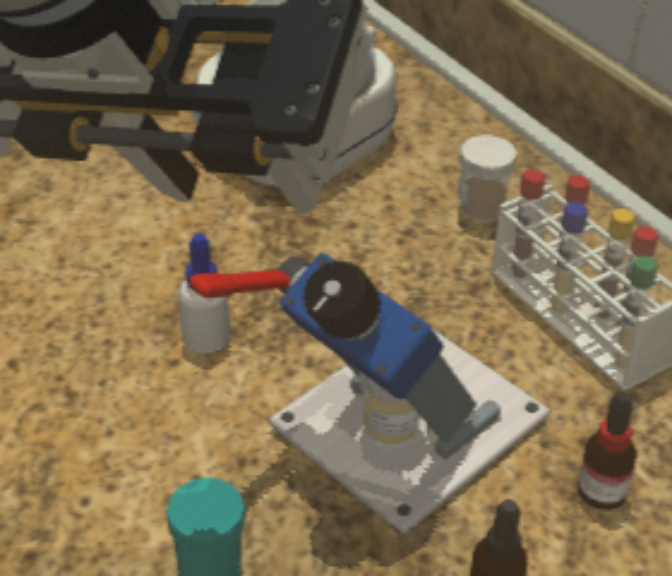

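The nut's mark has turned to (320,300), the red lever is still open with its end at (200,285), and the bottles stand untouched. Next is the lever push.

Run:
```python
from h import *
np.set_printoptions(precision=4,suppress=True)
tau=15; T=tool(tau,180)
def g(th,ex=0,r=None):
    r=(.070+ .006*(30-th)/80) if r is None else r
    return contact(th,tau,r,.005+.0075*abs(np.sin(np.radians(th+tau)))+ex)
print("hover",delta(g(28,.035),T))
ths=[28]+list(range(22,-57,-6)); pts=[g(28,.035)]+[g(t) for t in ths]+[g(-50,.08)]
for t,a,b in zip(ths+["out"],pts,pts[1:]): print(t,b,T.inv().apply(b-a))
```

```text
hover (array([ 0.0281, -0.0583,  0.0947]), array([ 0.3849, -1.8307,  3.0675]))
28 [ 0.5243 -0.0339  0.1661] [-0.0239 -0.      0.0256]
22 [ 0.5197 -0.0349  0.1595] [-0.0063  0.      0.0052]
16 [ 0.5158 -0.0357  0.1523] [-0.0057 -0.      0.0059]
10 [ 0.5127 -0.0364  0.1447] [-0.005  -0.      0.0066]
4 [ 0.5105 -0.0368  0.1366] [-0.0043  0.      0.0072]
-2 [ 0.5092 -0.0371  0.1284] [-0.0034  0.      0.0077]
-8 [ 0.5089 -0.0372  0.1199] [-0.0025 -0.      0.0081]
-14 [ 0.5095 -0.0371  0.1114] [-0.0016  0.      0.0083]
-20 [ 0.5106 -0.0368  0.1043] [-0.0008 -0.      0.0072]
-26 [ 0.5122 -0.0365  0.0975] [-0.0001  0.      0.007 ]
-32 [ 0.5146 -0.036   0.0907] [ 0.0006 -0.      0.0071]
-38 [ 0.5176 -0.0353  0.0842] [0.0013 0.     0.0071]
-44 [ 0.5212 -0.0345  0.0779] [ 0.002 -0.     0.007]
-50 [ 0.5255 -0.0336  0.072 ] [0.0027 0.     0.0069]
-56 [ 0.5304 -0.0325  0.0664] [ 0.0034 -0.      0.0067]
out [ 0.4656 -0.0466  0.1234] [-0.0493  0.     -0.0722]
```

Call:
{"fn": "send_rows", "kwargs": {
  "increments": [0.005,-0.029,0.02,0,0,0,0.005,-0.029,0.02,0,0,0,0,0,0,0.1,-0.46,0.77,0,0,0,0.1,-0.46,0.77,0,0,0,0.1,-0.46,0.77,0,0,0,0.1,-0.46,0.77,0,0,0,0,0,0],
  "jaw": 0.0,
  "newtons": 20
}}

```text
clock: 23.08
tcp_pos: [0.5031, -0.0464, 0.2368]
eef_rot: [0.985, 0.113, 0.134, -0.014]
force: [0.2, -0.6, -0.4]
opening: 0.0007
finger_force: 0.0
```

Run:
```python
from h import *
np.set_printoptions(precision=4,suppress=True)
T=tool(15,180); s=sense(); print(s["joints"],s["tcp_pos"],s["opening"])
z=T.as_matrix()[:,2]
print(delta(np.array([.5243,-.0339,.1661])-.004*z,T))
```

```text
[-0.4155  0.3104  0.6783  2.0329 -0.5007  0.6736 -0.762 ] [ 0.5031 -0.0464  0.2368] 0.0007343011009604441
(array([ 0.0038, -0.0076,  0.0704]), array([-0.002 , -0.0531,  0.0973]))
```

Call:
{"fn": "send_rows", "kwargs": {
  "increments": [0.002,-0.004,0.025,0,-0.05,0.1,0.002,-0.0036,0.025,0,0,0,0,0,0.018,0,0,0,0,0,0,0,0,0]
}}

```text
clock: 23.58
tcp_pos: [0.5203, -0.0349, 0.1714]
eef_rot: [0.986, 0.105, 0.129, -0.015]
force: [-0.4, 0.4, 0.3]
opening: 0.0006
finger_force: 0.0
```

Run:
```python
from h import *
np.set_printoptions(precision=4,suppress=True)
T=tool(15,180); s=sense(); print(s["joints"],s["tcp_pos"],s["force"])
print(delta([.5243,-.0339,.1661],T))
im=capture("scene"); cv2.imwrite("pics/s4.png",cv2.resize(im[160:360,180:440],None,fx=2.4,fy=2.4))
```

```text
[-0.3338  0.4288  0.5644  2.0778 -0.6572  0.5417 -0.6541] [ 0.5203 -0.0349  0.1714] [-0.4337  0.4454  0.2597]
(array([ 0.0026, -0.0001,  0.0062]), array([-0.0143,  0.0148, -0.0232]))
```

View pics/s4.png

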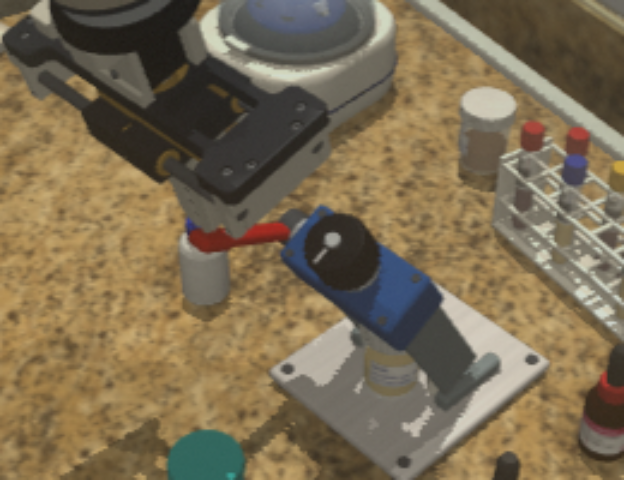

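The shut fingertips sit just over the lever's paddle at crop (212,228). I start the arc.

Call:
{"fn": "send_rows", "kwargs": {
  "increments": [0,0,0.006,0,0,0,-0.004,0,0.006,0,0,0,-0.006,0,0.006,0,0,0,-0.005,0,0.0066,0,0,0,-0.0043,0,0.0072,0,0,0,-0.0034,0,0.0077,0,0,0,-0.0025,0,0.008,0,0,0,-0.0016,0,0.0083,0,0,0,-0.0008,0,0.0072,0,0,0]
}}

```text
clock: 24.75
tcp_pos: [0.5115, -0.0368, 0.1043]
eef_rot: [0.986, 0.105, 0.13, -0.015]
force: [1.6, 0.3, 4.4]
opening: 0.0007
finger_force: 1.6
```

Run:
```python
from h import *
np.set_printoptions(precision=4,suppress=True)
T=tool(15,180); s=sense(); print(s["joints"],s["tcp_pos"],s["force"])
print(delta([.5106,-.0368,.1043],T)); print(delta([.5255,-.0336,.072],T))
for c in("scene","top"):
    capture(c)
    for d in mark_of(c,"lever_end")[:2]: print(d["conf"],w(c,d["position"]))
```

```text
[-0.1741  0.5136  0.3573  2.1701 -0.8571  0.3456 -0.4472] [ 0.5115 -0.0368  0.1043] [1.5585 0.275  4.4494]
(array([-0.0009, -0.0001, -0.0002]), array([-0.0097, -0.005 , -0.026 ]))
(array([ 0.0055, -0.0001,  0.0349]), array([-0.0097, -0.005 , -0.026 ]))
0.53 [ 0.5137 -0.0407  0.0944]
0.79 [ 0.5173 -0.0384  0.0978]
0.32 [ 0.625  -0.0792  0.002 ]
```

Call:
{"fn": "send_rows", "kwargs": {
  "increments": [-0.0005,0,0.007,0,0,0,0.0006,0,0.0071,0,0,0,0.0013,0,0.0071,0,0,0,0.002,0,0.007,0,0,0,0.0027,0,0.0069,0,0,0,0.0017,0,0.0034,0,0,0,0,0,0,0,0,0]
}}

```text
clock: 25.82
tcp_pos: [0.5267, -0.0337, 0.0713]
eef_rot: [0.986, 0.104, 0.13, -0.016]
force: [-11.8, -0.6, 26.8]
opening: 0.0004
finger_force: 13.3
```

Run:
```python
from h import *
np.set_printoptions(precision=4,suppress=True)
T=tool(15,180); s=sense(); print(s["joints"],s["tcp_pos"],s["force"])
print(delta([.5304,-.0325,.0664],T)); 
for c in("top","scene"):
    im=capture(c)
    for d in mark_of(c,"lever_end")[:2]: print(d["conf"],w(c,d["position"]))
cv2.imwrite("pics/s5.png",cv2.resize(im[160:360,180:440],None,fx=2.4,fy=2.4))
```

```text
[-0.1049  0.583   0.2515  2.1564 -0.9386  0.2709 -0.3792] [ 0.5267 -0.0337  0.0713] [-11.8274  -0.6327  26.7972]
(array([ 0.0025, -0.0004,  0.0057]), array([-0.0186, -0.0052, -0.0393]))
0.81 [ 0.5373 -0.0378  0.0697]
```

View pics/s5.png

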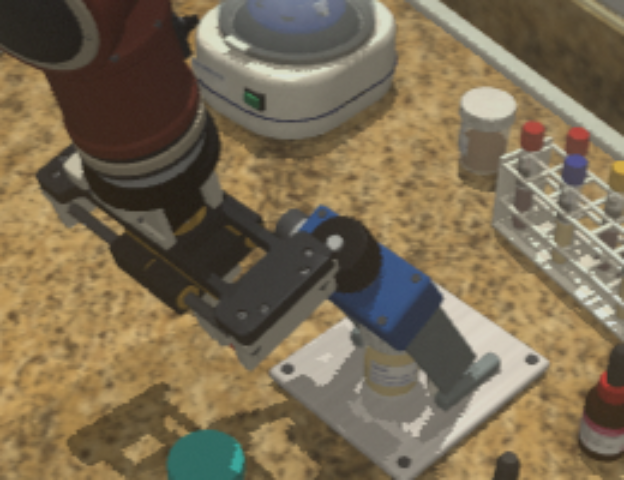

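The force of 29 N and the stalled tip at the predicted -50° show the lever on its stop. I back away along the lever's normal.

Call:
{"fn": "send_rows", "kwargs": {
  "increments": [-0.008,0,-0.006,0,0,0,-0.012,0,-0.016,0,0,0,-0.014,0,-0.022,0,0,0,-0.01,0,-0.04,0,0,0,-0.01,0,-0.05,0,0,0,-0.01,0,-0.05,0,0,0,0,0,0,0,0,0]
}}

```text
clock: 26.9
tcp_pos: [0.4212, -0.0567, 0.2331]
eef_rot: [0.986, 0.104, 0.133, -0.015]
force: [0.6, 0.5, -0.1]
opening: 0.0003
finger_force: 0.0
```

Run:
```python
from h import *
np.set_printoptions(precision=4,suppress=True)
s=sense(); print(s["tcp_pos"],s["force"])
L=[]
for c in("top","scene"):
    im=capture(c); L.append(im)
    for n in("lever_end","lugol","fuchsin","saline"):
        for d in mark_of(c,n)[:1]: print(c,n,round(d["conf"],2),w(c,d["position"]))
t=P+C.apply(.075*np.array([-np.cos(np.radians(50.2)),0,-np.sin(np.radians(50.2))])); print("closed expect",t)
a=cv2.resize(L[0][190:340,270:470],(533,400));b=cv2.resize(L[1][180:400,240:460],(400,400))
cv2.imwrite("pics/s6.png",np.hstack([a[:,66:466],b]))
```

```text
[ 0.4212 -0.0567  0.2331] [ 0.63    0.5008 -0.0974]
top lever_end 0.93 [ 0.5386 -0.0348  0.0685]
top lugol 0.83 [ 0.6038 -0.2145  0.0009]
top fuchsin 0.89 [ 0.7173 -0.1913  0.001 ]
top saline 0.81 [0.5684 0.0749 0.0025]
scene lever_end 0.65 [ 0.5316 -0.0374  0.0672]
scene lugol 0.72 [ 0.6078 -0.2174  0.0029]
scene fuchsin 0.67 [ 0.7175 -0.1963 -0.0012]
scene saline 0.88 [0.5675 0.0718 0.0013]
closed expect [ 0.5339 -0.0348  0.0666]
```

View pics/s6.png

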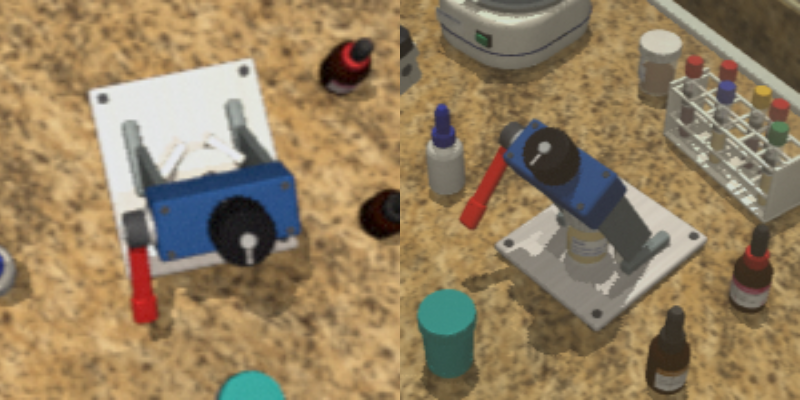

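The lever is down, with its end at (145,305) in the top view and (472,215) in the scene view, matching the closed pose. The three bottles stand where they were.

```bash
python3 -c "
from rig import job; print(job.hand_in())"
```

```text
the job is handed in; nothing more can be done
None
```

I turned the nut to about 0.25 rad past first touch on the lid and flipped the lever down to its stop. The gripper is clear, the three bottles stand where they were, and the job is handed in at about 27 s; no verdict came back.

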